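# Index a heat sink under the height gauge and bring the gauge down on it

## Task

On the service bench, turn the indexing table until the finned heat sink stands under the height gauge's foot and the table sits in its detent. Then slide the gauge's carriage down until its sprung foot presses on the heat sink with 3 to 12 N, and leave it standing there without pushing on the three parts on the table or disturbing the things lying around.

Things in the scene. Friction and masses are not known exactly. Their poses are not given: they have to be found in the camera images.
- fixture: Fixed fixture: dark steel base plate, x -135 to 190, y -135 to 240 mm in its frame, 12 mm thick, with the indexing table, a steel detent block on its +x side (55 mm high, 144 to 189 mm from the axis) and a height gauge on its +y side (steel column 22 x 28 mm at x 0, y 190). Origin: on the table's vertical axis at bench level; z up; -x faces the robot, yaw -0.5 to -0.1 rad.
- head_edge (a point): Middle of the lower front edge of the gauge's grey readout head, at (-88, 190, 290) mm of the fixture. The head spans x -88 to 40, y 155 to 225, z 290 to 345; a light bar (x -15 to 15, y 45 to 155, z 296 to 320) covers the gauge's arm. They bar a vertical tool from tab and arm: take the tab from -x, tilted about 40 degrees (fingers pointing +x and down).
- turntable (a joint): Angle of the round aluminium table (260 mm across, top 50 mm up), rad, counter-clockwise positive from above, range -2 to 0.3. 0: heat sink under the foot, the detent's spring ball between its two rim pins. Starts at -1.85 to -0.6. The detent pulls in from about 3 degrees; passing a pin takes 4 N at the handle, free turning 1 N; stays where left.
- handle (a point): Middle of the gripping zone of the table's handle: an upright black round knob, 26 mm diameter, top 102 mm and foot 50 mm above the bench, on a short arm at 155 mm from the table's axis, straight across the axis from the heat sink. This point lies on the knob's axis, 80 mm above the bench.
- heat_sink: Aluminium heat sink with 12 upright fins, 60 x 70 mm and 55 mm high, clamped on the table with its centre 75 mm from the axis; the tallest of the three parts. Origin: centre of its underside, 50 mm above the bench; the fin tops are 105 mm above the bench. Its x axis points away from the table's axis.
- power_module: Plain flat steel module with a white label, 55 x 70 x 32 mm, clamped on the table 120 degrees further (counter-clockwise) than the heat sink. Origin: centre of its underside. Not to be pushed on.
- connector: Black connector block with two ribs, 50 x 70 x 38 mm, clamped on the table 120 degrees clockwise from the heat sink. Origin: centre of its underside. Not to be pushed on.
- carriage (a joint): Travel of the gauge's carriage down its column, m, 0 = top, growing downwards, range 0 to 0.085. Starts at 0 to 0.03. Sliding friction about 6 N; it weighs 0.35 kg and stays where it is left. The foot meets the heat sink at about 0.050.
- tab (a point): Grip point on the carriage's finger tab: a black upright plate 14 mm thick (along the fixture's y), 30 mm high, 55 mm long, sticking out to -x from the carriage block (60 x 55 x 70 mm). The point is mid-thickness, mid-height, 32 mm in front of the block, 23 mm from the free end; 170 mm above the bench at carriage joint 0; moves with the carriage.
- foot_pad: The gauge's measuring foot: a steel disc 30 mm in diameter on a sprung stem under the carriage's arm (20 mm square bar along y, 22 mm above the tab's middle), over the table 75 mm from its axis on the +y side of the fixture. Origin: centre of its contact face (underside), 155 mm above the bench when the carriage joint and the foot joint are 0.
- foot (a joint): How far the sprung foot is pushed up into the carriage's arm, m, 0 to 0.022 (end stop). The contact force is about 0.5 N + 600 N/m times this: 3 N at 4 mm, 12 N at 19 mm.
- tub: Bystander: open clear plastic tub 120 x 160 x 50 mm, loose on the bench to the right. Origin: centre of its underside.
- tray: Bystander: open steel parts tray 100 x 130 x 35 mm, loose on the bench to the left. Origin: centre of its underside.
- screwdriver: Bystander: screwdriver with a green handle, 190 mm long, lying loose on the bench to the left.

How it is judged:
On the way, in this order (a step that is already met when the one before it is completed fails the run):
1. the table stands in its detent with the heat sink under the foot (within 2 degrees), the foot still clear above it (value of joint turntable between -0.035 and 0.035 rad and contact force between foot_pad and heat_sink below 0.1 N and velocity of joint turntable between -0.1 and 0.1 rad/s), for 0.2 s.
2. the gauge's foot presses on the heat sink with 3 to 12 N (value of joint turntable between -0.035 and 0.035 rad and contact force between foot_pad and heat_sink between 3 and 12 N), for 0.2 s.
At the end, for the whole second after the job is handed in: The table is at rest in its detent with the heat sink under the foot (within 2 degrees of joint value 0), and the carriage stands still, released, with the foot pressing on the heat sink with 3 to 12 N (all of step 2 and velocity of joint turntable between -0.05 and 0.05 rad/s and velocity of joint carriage between -0.003 and 0.003 m/s); the robot touches nothing.
It fails at once if the foot presses on a part with more than 20 N (contact force between foot_pad and heat_sink above 20 N or contact force between foot_pad and power_module above 20 N or contact force between foot_pad and connector above 20 N).
It fails at once if the foot bears on a part (over 1 N) while the table is more than 4 degrees away from the detent, or on another part than the heat sink ((contact force between foot_pad and heat_sink above 1 N and (value of joint turntable below -0.07 rad or value of joint turntable above 0.07 rad)) or contact force between foot_pad and power_module above 1 N or contact force between foot_pad and connector above 1 N).
It fails at once if the robot pushes on one of the three parts clamped on the table (over 2 N) (contact force between any of the arm, the fingers and heat_sink above 2 N or contact force between any of the arm, the fingers and power_module above 2 N or contact force between any of the arm, the fingers and connector above 2 N).
It fails at once if the tub, the tray or the screwdriver is moved by more than 30 mm (distance of any of tub, tray, screwdriver from where it was at the start of the episode above 0.03 m).
It also fails if it takes over 54 s, if anything falls off the work surface, if the arm or the gripper's body presses on something with over 40 N, if the wrist force passes 120 N, or if a joint passes its speed limit or range.

## Robot

A 6-joint arm with a two-finger parallel gripper is mounted at the origin on the work surface. World frame = base frame: x ahead of the robot, y to its left, z up, the work surface at z = 0. Lengths are in m, angles in rad, forces in N, time in s.
With the tool pointing down it reaches from about 0.35 to 0.975 m from the base axis. Payload 4.9 kg.
Tool frame: the origin (TCP) lies midway between the tips of the shut fingers; the grasp point (between the pads) lies manip.grip_depth behind it (manip.grip_depth is the distance from the TCP to the grasp point, in m); z points along the fingers, x is the direction in which the jaws open and shut, and the axes are right-handed (so a half turn about z gives the same grasp; the last joint's range is limited). The gripper opens to 85 mm and grips with 20 to 120 N. Pads are 22 mm wide; open, the fingers measure 114 mm over their backs; the gripper's body (76 mm by 85 mm) begins 54 mm behind the grasp point. The pads swing forward as they close: fully open they stand 13 mm farther back than shut.
Start: joints at [0.996, 0.053, 1.613, -0, 1.476, -0.119], TCP at [0.275, 0.561, 0.231] pointing down, gripper open.
Joint ranges: [-3.01, 3.01], [-1.01, 2.22], [0.06, 2.58], [-1.02, 4.17], [0.09, 2.62], [-3.14, 3.14]. Speed limits (rad/s): [2.57, 2.57, 3.14, 3.14, 3.14, 3.14].

## Interface

Orientations are given as a unit quaternion [w, x, y, z].
In Python, from plant import state, grab_frame, ticket, manip gives the robot as it stands.
- The arm moves only by the tool carry_out, never from a script. Its argument "moves" is a list that holds one entry, the list of rows, each a list of 7 numbers: the turn, a rotation vector about the tool's x, y, z each as a share of 5 degrees, from -1 to 1, then the shift along the tool's x, y, z each as a share of 0.04 m, from -1 to 1, then the gripper command: -1 is shut, 1 is fully open, values between are in proportion. A call has 1 to 8 rows; each row shifts and turns the commanded pose from where the row before left it, along the tool's axes as they then stand; what a row does not reach is not made up. A row lasts 1/12 s, in which the tool goes at most 41.7 mm and 7.16 degrees, less where a joint would pass 70% of its speed; a pose out of reach is approached as far as the arm can. A call with a number of a shift or a turn outside -1 to 1 is refused whole. A call with a gripper value outside its range is refused whole. The fingers move at their own pace and stop on an object; the grip force is fixed at half the most. Time passes only in rows, so rows that do not move let the fingers close. It gives the time, the measured TCP pose, the force and the opening at its end, in the units of the state.
- state(): the state, without advancing time (a new reading comes with each control period).
- grab_frame(name): name is "scene" or "side" or "wrist"; returns a dict with "frame" (420x560x3 uint8, red, green, blue), "z_map" (420x560 float32, m along the optical axis (not along the pixel's ray), 0 where there is no reading), "K" (3x3 intrinsics, pixels), "world_from_camera" (4x4, takes a point from camera to world coordinates); the wrist camera has in their place "hand_eye" (4x4, takes a point from camera to tool coordinates, whose origin is the TCP and whose axes are the tool frame's). Camera axes: x right, y down, z forward; pixel columns grow to the right and rows downward; lengths in m; the calibration is good to about 2 mm. A picture is of the moment at which its call begins: read the wrist's pose just before it.
- ticket.job_done(): hands the job in, once; it reports no verdict.
The state is a dict: "time": time; "joint_pos": joint angles; "joint_vel": joint speeds; "joint_efforts": joint torques, N m; "tool_pos": TCP position; "tool_rot": TCP orientation; "contact_force": force on the tool from outside, world axes, zero at the start; "ft_torque": the same for the moment, N m; "gripper_width": opening from 0.0 (shut) to 1.0 (fully open).
Only numpy, scipy, OpenCV 4.12 (cv2) and the standard library are available. Lean on these libraries where they do the work, as an engineer would, in place of code of your own. Each camera call takes 0.05 s, during which the arm holds its last target.

## Working session

There is one attempt and no reset: what is moved stays moved. The work goes in short steps, Python scripts to look and compute and a tool call to move; the robot and the scene stay as the last step left them, time stands still between calls to the robot, and variables do not carry over. Pictures are saved under pics/ and viewed, and the job is handed in when it is done.

Besides the shell and the picture viewer there is one more tool, called after "Call:" as name(argument=value, ...) on one line, values as JSON. carry_out: Moves the arm, as the interface text tells. Shift numbers are shares of 0.04 m and turn numbers shares of 5 degrees, none past 1 either way. Its arguments: {"type":"object","properties":{"moves":{"type":"array"}},"required":["moves"]}

```bash
ls; mkdir -p pics; python3 - <<'E'
from plant import state, grab_frame, ticket, manip
import cv2,pickle
print(state()); print(manip.grip_depth)
for n in ["scene","side","wrist"]:
    f=grab_frame(n); pickle.dump(f,open(f"{n}0.pkl","wb"))
    cv2.imwrite(f"pics/{n}0.png",f["frame"][:,:,::-1]); print(n,f["K"],f.get("world_from_camera",f.get("hand_eye")))
E
```

```text
pics
{'time': 0.0, 'joint_pos': array([ 9.95994035e-01,  5.33553435e-02,  1.61429675e+00,  2.77999403e-06,
        1.47600995e+00, -1.18997818e-01]), 'joint_vel': array([ 8.00246904e-05, -2.24819972e-04, -1.86713873e-03, -7.60703110e-04,
       -1.04636192e-03, -7.10775340e-04]), 'joint_efforts': array([-1.57192455e-03, -3.93668139e+01, -3.70175278e+01, -7.51061089e-05,
        6.63031722e-03,  1.38969924e-05]), 'tool_pos': array([0.27476995, 0.56066323, 0.23006232]), 'tool_rot': array([ 4.38058183e-04,  8.48582199e-01,  5.29062549e-01, -9.37390217e-04]), 'contact_force': array([ 0.01081466,  0.8048527 , -0.50251372]), 'ft_torque': array([-0.04967347, -0.01950987,  0.02925508]), 'gripper_width': 1.0008595995302307}
0.0187
scene [[531.10783919   0.         281.91106097]
 [  0.         531.10783919 209.52547385]
 [  0.           0.           1.        ]] [[ 0.50404878  0.61407705 -0.60732545  1.45978038]
 [ 0.86356926 -0.34732412  0.36553263 -0.54927956]
 [ 0.01352642 -0.70871386 -0.70536635  1.26957771]
 [ 0.          0.          0.          1.        ]]
side [[525.83361169   0.         287.93772968]
 [  0.         525.83361169 208.99472508]
 [  0.           0.           1.        ]] [[-0.7349156  -0.49884343  0.45940646 -0.22691143]
 [-0.67802539  0.55391233 -0.48317978  0.76546242]
 [-0.01343984 -0.6665856  -0.74530732  1.37245589]
 [ 0.          0.          0.          1.        ]]
wrist [[310.81320012   0.         281.80695784]
 [  0.         310.81320012 207.62242669]
 [  0.           0.           1.        ]] [[ 9.99999762e-01  6.72556133e-04  1.51795178e-04  2.79502312e-04]
 [-6.88284705e-04  9.60859308e-01  2.77035949e-01 -7.10931486e-02]
 [ 4.04684169e-05 -2.77035987e-01  9.60859542e-01 -1.41592154e-01]
 [ 0.00000000e+00  0.00000000e+00  0.00000000e+00  1.00000000e+00]]
```

View pics/scene0.png

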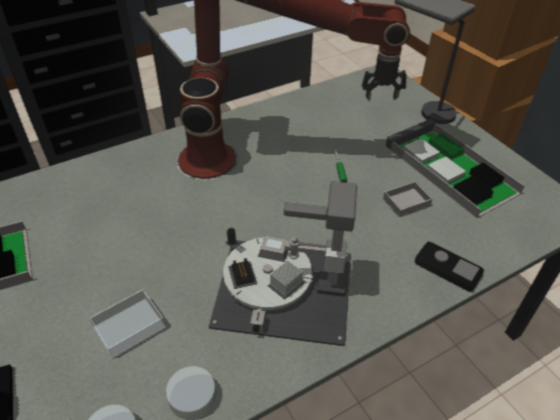

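View pics/side0.png

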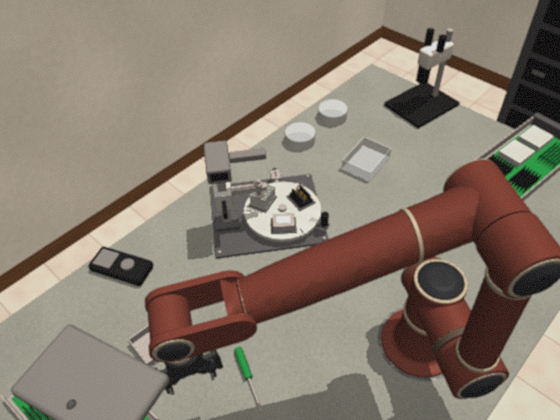

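```bash
cat > h.py <<'E'
import numpy as np,cv2,pickle
def cloud(f,M=None):
    z=f["z_map"].astype(float);K=f["K"];M=f["world_from_camera"] if M is None else M
    v,u=np.mgrid[:z.shape[0],:z.shape[1]]
    p=np.stack([(u-K[0,2])/K[0,0]*z,(v-K[1,2])/K[1,1]*z,z],-1)
    P=p@M[:3,:3].T+M[:3,3]; P[z<=0]=np.nan
    return P
E
python3 - <<'E'
from h import *
a=pickle.load(open("scene0.pkl","rb"));b=pickle.load(open("side0.pkl","rb"))
A=cv2.resize(a["frame"][170:350,200:370],None,fx=2.3,fy=3.3*.7,interpolation=2)
B=cv2.resize(b["frame"][130:265,195:345],None,fx=2.6,fy=2.6,interpolation=2)
h=max(A.shape[0],B.shape[0]);A=cv2.copyMakeBorder(A,0,h-A.shape[0],0,0,0);B=cv2.copyMakeBorder(B,0,h-B.shape[0],0,0,0)
cv2.imwrite("pics/z.png",np.hstack([A,B])[:,:,::-1])
for n,f in (("scene",a),("side",b)):
    P=cloud(f);I=f["frame"].astype(int);g=I.mean(-1)
    m=(abs(P[...,2]-.05)<.004)&(g>130)
    roi=np.zeros_like(m)
    if n=="scene": roi[220:320,210:325]=1
    else: roi[175:250,230:335]=1
    m&=roi
    pts=P[m][:,:2]
    h=cv2.convexHull(pts.astype(np.float32))[:,0].astype(float)
    c=cv2.minEnclosingCircle(pts.astype(np.float32))
    Am=np.c_[2*h,np.ones(len(h))];s=np.linalg.lstsq(Am,(h**2).sum(1),rcond=None)[0]
    print(n,m.sum(),"ls",s[:2],np.sqrt(s[2]+s[0]**2+s[1]**2),"enc",c)
    # knob
    d=np.hypot(P[...,0]-c[0][0],P[...,1]-c[0][1])
    k=(P[...,2]>.06)&(P[...,2]<.11)&(g<70)&(d<.19)&(d>.135)
    print("knob",k.sum(),P[k].mean(0) if k.any() else None,np.argwhere(k).mean(0))
    t=k&(P[...,2]>.098);print("top",t.sum(),P[t].mean(0))
    base=(abs(P[...,2]-.012)<.005)&(g<90)&(d<.34)
    n_,lab,st,ce=cv2.connectedComponentsWithStats(base.astype(np.uint8))
    i=1+np.argmax(st[1:,4]);print(cv2.minAreaRect(P[lab==i][:,:2].astype(np.float32)))
E
```

```text
scene 1963 ls [ 0.61239558 -0.09044854] 0.13388949279540688 enc ((0.6149525046348572, -0.10458528250455856), 0.1511925458908081)
knob 108 [ 0.47725716 -0.11387812  0.08776425] [237.37962963 237.05555556]
top 37 [ 0.46455245 -0.11993362  0.10147524]
((0.6593068838119507, -0.057758718729019165), (0.37330085039138794, 0.32799848914146423), 51.866050720214844)
side 1509 ls [ 0.60570059 -0.08666033] 0.13665366319157113 enc ((0.5988519191741943, -0.10511869192123413), 0.15599480271339417)
knob 81 [ 0.45088221 -0.11532261  0.08724683] [218.50617284 324.03703704]
top 25 [ 0.4525213  -0.11893794  0.10329806]
((0.5642083883285522, -0.004938855767250061), (0.3217622935771942, 0.1246073991060257), 31.676340103149414)
```

View pics/z.png

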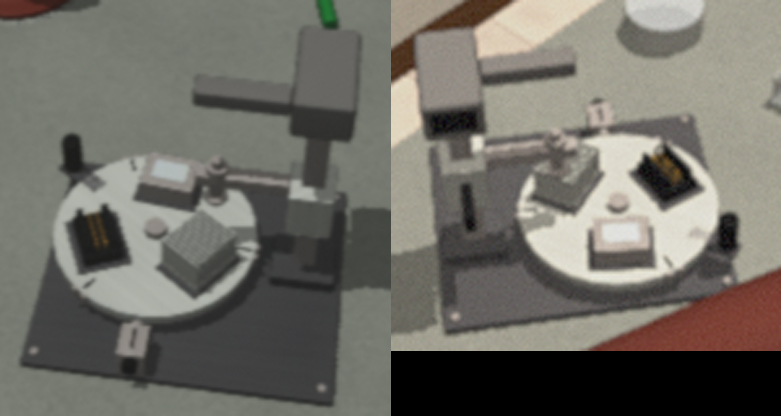

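```bash
python3 - <<'E'
from h import *
from scipy.optimize import least_squares
a=pickle.load(open("scene0.pkl","rb"));b=pickle.load(open("side0.pkl","rb"))
def ray(f,uv,z):
    K=f["K"];M=f["world_from_camera"]
    uv=np.atleast_2d(uv).astype(float)
    d=np.c_[(uv-[K[0,2],K[1,2]])/K[0,0],np.ones(len(uv))]@M[:3,:3].T
    return M[:3,3]+d*((z-M[2,3])/d[:,2])[:,None]
for n,f,roi,hr in (("scene",a,(210,330,205,330),(165,250,280,370)),("side",b,(170,260,225,340),(135,200,190,275))):
    P=cloud(f);g=cv2.cvtColor(f["frame"],cv2.COLOR_RGB2GRAY).astype(int)
    # table: bright mask -> largest contour -> hull -> rays on z=.05
    m=np.zeros(g.shape,np.uint8);r=roi
    m[r[0]:r[1],r[2]:r[3]]=((g>140)&(abs(P[...,2]-.05)<.012))[r[0]:r[1],r[2]:r[3]]
    cs,_=cv2.findContours(m,cv2.RETR_EXTERNAL,cv2.CHAIN_APPROX_NONE);c=max(cs,key=cv2.contourArea)[:,0]
    X=ray(f,c,.05)[:,:2]
    fn=lambda s:np.hypot(X[:,0]-s[0],X[:,1]-s[1])-.130
    s=least_squares(fn,[.61,-.09],loss="cauchy",f_scale=.002).x
    res=fn(s);print(n,"table",s,"inl",(abs(res)<.003).sum(),len(res))
    # head top
    m=np.zeros(g.shape,np.uint8);r=hr
    ht=(abs(P[...,2]-.345)<.006)
    n_,lab,st,ce=cv2.connectedComponentsWithStats(ht.astype(np.uint8))
    i=1+np.argmax(st[1:,4]);print("head",st[i],cv2.minAreaRect(P[lab==i][:,:2].astype(np.float32)))
    q=np.argwhere(lab==i)[:,::-1];print(cv2.minAreaRect(ray(f,q,.345)[:,:2].astype(np.float32)))
    d=np.hypot(P[...,0]-s[0],P[...,1]-s[1])
    k=(P[...,2]>.093)&(P[...,2]<.11)&(g<70)&(d<.19)&(d>.13)
    kk=ray(f,np.argwhere(k)[:,::-1],.102).mean(0);print("knob top",kk,k.sum(),np.hypot(*(kk[:2]-s)),np.degrees(np.arctan2(kk[1]-s[1],kk[0]-s[0])))
    # sink top
    t=(abs(P[...,2]-.105)<.006)&(d<.125)&(g>70);print("sink",t.sum(),np.median(P[t],0),cv2.minAreaRect(P[t][:,:2].astype(np.float32)))
# screws scene, plate corners
E
```

```text
scene table [ 0.6018631  -0.07797069] inl 123 317
head [327 181  30  38 951] ((0.7024838328361511, 0.08221342414617538), (0.06961845606565475, 0.13106368482112885), 51.82126998901367)
((0.7060033082962036, 0.07925162464380264), (0.06937069445848465, 0.13167335093021393), 51.95096206665039)
knob top [ 0.46430721 -0.12071756  0.102     ] 47 0.14404485192286057 -162.73684428974744
sink 393 [ 0.67782544 -0.06130652  0.10322688] ((0.675395667552948, -0.060852259397506714), (0.06294968724250793, 0.07187983393669128), 14.807892799377441)
side table [ 0.60492905 -0.07915321] inl 143 328
head [203 140  27  34 727] ((0.7024112939834595, 0.0861639529466629), (0.0698821097612381, 0.13592900335788727), 51.73195266723633)
((0.7000405788421631, 0.0878300666809082), (0.06953003257513046, 0.13536947965621948), 51.81814193725586)
knob top [ 0.45189536 -0.11705392  0.102     ] 35 0.15765713714596027 -166.08987683839092
sink 131 [ 0.66113364 -0.06376228  0.10429862] ((0.6740655899047852, -0.05828513577580452), (0.05841280147433281, 0.07676371186971664), 10.861936569213867)
```

```bash
python3 - <<'E'
from h import *
for n in("scene","side"):
    f=pickle.load(open(n+"0.pkl","rb"));P=cloud(f);g=cv2.cvtColor(f["frame"],cv2.COLOR_RGB2GRAY)
    print(n,"noise bench std",np.nanstd(P[300:330,150:200,2]))
    # line fits of plate: mask
    m=(g<85)&(abs(P[...,2]-.012)<.008)&(np.hypot(P[...,0]-.65,P[...,1]+.05)<.3)
    m=cv2.morphologyEx(m.astype(np.uint8),cv2.MORPH_OPEN,np.ones((3,3)))
    o=f["frame"].copy();o[m>0]=[255,0,0]
    r=(150,370,190,380) if n=="scene" else (125,270,190,350)
    cv2.imwrite(f"pics/m{n}.png",cv2.resize(o[r[0]:r[1],r[2]:r[3]],None,fx=2.5,fy=2.5)[:,:,::-1])
E
```

```text
scene noise bench std 0.013214071535622892
side noise bench std 0.153131510083278
```

```bash
cat > plan.py <<'E'
import numpy as np
from scipy.spatial.transform import Rotation as R
from plant import state,manip
YAW=np.radians(-38.15);AX=np.array([.6035,-.0790,0])
Rf=R.from_euler('z',YAW).as_matrix()
def F(x,y,z): return AX+Rf@np.array([x,y,z])
def cur():
    s=state();q=s['tool_rot'];return np.array(s['tool_pos']),R.from_quat([q[1],q[2],q[3],q[0]])
def down(yawdeg): return R.from_euler('z',yawdeg,degrees=True)*R.from_euler('x',180,degrees=True)
def rows(target,Rt,n=None,g=1.0,start=None,via=None):
    p,r=cur() if start is None else start
    rel=(r.inv()*Rt).as_rotvec()
    need=max(np.degrees(np.linalg.norm(rel))/5*1.0,np.linalg.norm(target-p)/.04)
    n=n or int(np.ceil(need+.01)); 
    step=R.from_rotvec(rel/n);out=[]
    rr=r;pp=p.copy()
    for i in range(n):
        goal=p+(target-p)*(i+1)/n
        d=rr.inv().apply(goal-pp)/.04
        t=np.degrees(rel/n)/5
        row=np.round(np.r_[t,np.clip(d,-1,1)],2)
        out.append(list(map(float,row))+[g])
        pp=pp+rr.apply(row[3:]*.04);rr=rr*R.from_rotvec(np.radians(row[:3]*5))
    print(n,"rows; end",pp.round(4),"rot err deg",round(np.degrees((rr.inv()*Rt).magnitude()),2))
    for i in range(0,n,8): print([[x if x%1 else int(x) for x in r] for r in out[i:i+8]])
E
python3 - <<'E'
from plan import *
p,r=cur();print(p)
rows(np.array([.453,-.117,.20]),down(-75.7))
E
```

```text
[0.27483884 0.5607745  0.23033481]
28 rows; end [ 0.4531 -0.1169  0.1999] rot err deg 0.42
[[0, 0, 1, -0.47, 0.41, 0.03, 1], [0, 0, 1, -0.44, 0.45, 0.03, 1], [0, 0, 1, -0.39, 0.48, 0.02, 1], [0, 0, 1, -0.36, 0.52, 0.03, 1], [0, 0, 1, -0.3, 0.55, 0.03, 1], [0, 0, 1, -0.26, 0.57, 0.03, 1], [0, 0, 1, -0.2, 0.59, 0.02, 1], [0, 0, 1, -0.15, 0.61, 0.03, 1]]
[[0, 0, 1, -0.1, 0.61, 0.03, 1], [0, 0, 1, -0.05, 0.63, 0.03, 1], [0, 0, 1, 0.01, 0.62, 0.03, 1], [0, 0, 1, 0.06, 0.63, 0.02, 1], [0, 0, 1, 0.12, 0.61, 0.03, 1], [0, 0, 1, 0.17, 0.6, 0.03, 1], [0, 0, 1, 0.22, 0.59, 0.03, 1], [0, 0, 1, 0.28, 0.56, 0.02, 1]]
[[0, 0, 1, 0.32, 0.54, 0.03, 1], [0, 0, 1, 0.36, 0.5, 0.03, 1], [0, 0, 1, 0.41, 0.48, 0.03, 1], [0, 0, 1, 0.45, 0.43, 0.03, 1], [0, 0, 1, 0.49, 0.4, 0.02, 1], [0, 0, 1, 0.52, 0.35, 0.03, 1], [0, 0, 1, 0.54, 0.3, 0.03, 1], [0, 0, 1, 0.57, 0.26, 0.03, 1]]
[[0, 0, 1, 0.59, 0.21, 0.02, 1], [0, 0, 1, 0.61, 0.15, 0.03, 1], [0, 0, 1, 0.62, 0.1, 0.03, 1], [0, 0, 1, 0.62, 0.04, 0.03, 1]]
```

Call:
carry_out(moves=[[[0, 0, 1, -0.47, 0.41, 0.03, 1], [0, 0, 1, -0.44, 0.45, 0.03, 1], [0, 0, 1, -0.39, 0.48, 0.02, 1], [0, 0, 1, -0.36, 0.52, 0.03, 1], [0, 0, 1, -0.3, 0.55, 0.03, 1], [0, 0, 1, -0.26, 0.57, 0.03, 1], [0, 0, 1, -0.2, 0.59, 0.02, 1], [0, 0, 1, -0.15, 0.61, 0.03, 1]]])

```text
time: 0.82
tool_pos: [0.3262, 0.3663, 0.2221]
tool_rot: [0.0, 0.979, 0.205, -0.0]
contact_force: [0.5, -0.5, -0.4]
gripper_width: 0.999
```

Call:
carry_out(moves=[[[0, 0, 1, -0.1, 0.61, 0.03, 1], [0, 0, 1, -0.05, 0.63, 0.03, 1], [0, 0, 1, 0.01, 0.62, 0.03, 1], [0, 0, 1, 0.06, 0.63, 0.02, 1], [0, 0, 1, 0.12, 0.61, 0.03, 1], [0, 0, 1, 0.17, 0.6, 0.03, 1], [0, 0, 1, 0.22, 0.59, 0.03, 1], [0, 0, 1, 0.28, 0.56, 0.02, 1]]])

```text
time: 1.48
tool_pos: [0.3769, 0.1727, 0.2133]
tool_rot: [0.0, 0.99, -0.142, -0.0]
contact_force: [-0.3, -0.3, 0.7]
gripper_width: 0.997
```

Call:
carry_out(moves=[[[0, 0, 1, 0.32, 0.54, 0.03, 1], [0, 0, 1, 0.36, 0.5, 0.03, 1], [0, 0, 1, 0.41, 0.48, 0.03, 1], [0, 0, 1, 0.45, 0.43, 0.03, 1], [0, 0, 1, 0.49, 0.4, 0.02, 1], [0, 0, 1, 0.52, 0.35, 0.03, 1], [0, 0, 1, 0.54, 0.3, 0.03, 1], [0, 0, 1, 0.57, 0.26, 0.03, 1]]])

```text
time: 2.15
tool_pos: [0.4277, -0.0208, 0.2042]
tool_rot: [-0.0, 0.881, -0.472, -0.0]
contact_force: [0.0, -0.6, 0.4]
gripper_width: 1.001
```

Call:
carry_out(moves=[[[0, 0, 1, 0.59, 0.21, 0.02, 1], [0, 0, 1, 0.61, 0.15, 0.03, 1], [0, 0, 1, 0.62, 0.1, 0.03, 1], [0, 0, 1, 0.62, 0.04, 0.03, 1], [0, 0, 0, 0, 0, 0, 1]]])

```text
time: 2.57
tool_pos: [0.4536, -0.1195, 0.1996]
tool_rot: [0.001, 0.785, -0.619, 0.0]
contact_force: [-0.5, 0.5, -0.1]
gripper_width: 0.995
```

```bash
cat > wr.py <<'E'
import sys
from h import *;from plan import *
from plant import grab_frame
p,r=cur();T=np.eye(4);T[:3,:3]=r.as_matrix();T[:3,3]=p
f=grab_frame("wrist");f["world_from_camera"]=T@f["hand_eye"];n=sys.argv[1]
pickle.dump(f,open(n+".pkl","wb"));cv2.imwrite(f"pics/{n}.png",f["frame"][:,:,::-1]);print(p.round(4),r.as_matrix().round(3).tolist())
E
python3 wr.py w1; python3 - <<'E'
from h import *
from plan import *
f=pickle.load(open("w1.pkl","rb"));P=cloud(f);g=cv2.cvtColor(f["frame"],cv2.COLOR_RGB2GRAY)
d=np.hypot(P[...,0]-.453,P[...,1]+.117)
k=(abs(P[...,2]-.102)<.006)&(d<.04);print(k.sum(),np.argwhere(k).mean(0),cv2.minEnclosingCircle(P[k][:,:2].astype(np.float32)),P[k].mean(0))
E
```

```text
[ 0.4536 -0.1195  0.1996] [[0.234, -0.972, -0.001], [-0.972, -0.234, -0.001], [0.001, 0.001, -1.0]]
756 [205.38227513 283.92989418] ((0.45528531074523926, -0.12021271884441376), 0.012923243455588818) [ 0.45604358 -0.12009615  0.10053164]
```

View pics/w1.png

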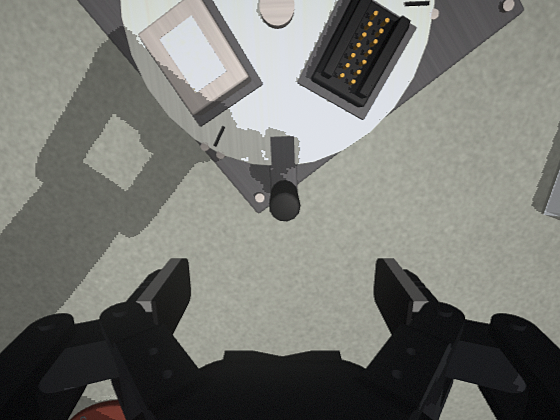

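Call:
carry_out(moves=[[[0, 0, 0, 0.03, -0.04, 0.9, 1], [0, 0, 0, 0, 0, 0.9, 1], [0, 0, 0, 0, 0, 0.9, 1], [0, 0, 0, 0, 0, 0.76, 1], [0, 0, 0, 0, 0, 0, 1]]])

```text
time: 3.03
tool_pos: [0.4497, -0.114, 0.0547]
tool_rot: [0.002, 0.788, -0.616, -0.007]
contact_force: [-1.1, 0.5, -2.0]
gripper_width: 0.999
```

Call:
carry_out(moves=[[[0, 0, 0, 0, 0, 0, -1], [0, 0, 0, 0, 0, 0, -1], [0, 0, 0, 0, 0, 0, -1], [0, 0, 0, 0, 0, 0, -1], [0, 0, 0, 0, 0, 0, -1], [0, 0, 0, 0, 0, 0, -1], [0, 0, 0, 0, 0, 0, -1], [0, 0, 0, 0, 0, 0, -1]]])

```text
time: 3.7
tool_pos: [0.4569, -0.118, 0.0643]
tool_rot: [-0.0, 0.787, -0.616, 0.002]
contact_force: [-1.1, -0.7, 7.6]
gripper_width: 0.286
```

Call:
carry_out(moves=[[[0, 0, -0.4, 0.14, 0, 0, -1], [0, 0, -0.8, 0.27, -0.01, 0, -1], [0, 0, -0.8, 0.27, -0.02, 0, -1], [0, 0, -0.8, 0.27, -0.01, 0, -1], [0, 0, -0.8, 0.27, -0.02, 0, -1], [0, 0, -0.8, 0.27, -0.01, 0, -1], [0, 0, -0.8, 0.27, -0.02, 0, -1], [0, 0, 0, 0, 0, 0, -1]]])

```text
time: 4.37
tool_pos: [0.4902, -0.1805, 0.0643]
tool_rot: [-0.0, 0.906, -0.423, 0.002]
contact_force: [-2.0, 2.2, 8.3]
gripper_width: 0.29
```

```bash
cat > look.py <<'E'
import sys
from h import *;from plan import *
from plant import grab_frame
p,r=cur();print(p.round(4),state()['contact_force'].round(1),state()['time'],"tcp r",np.hypot(*(p-AX)[:2]),"fix ang",np.degrees(np.arctan2(*((p-AX)[1::-1])))-np.degrees(YAW))
for n in ("scene","side"):
    f=grab_frame(n);pickle.dump(f,open(n+sys.argv[1]+".pkl","wb"))
    c=(150,350,195,375) if n=="scene" else (120,270,185,350)
    cv2.imwrite(f"pics/{n}{sys.argv[1]}.png",cv2.resize(f["frame"][c[0]:c[1],c[2]:c[3]],None,fx=3,fy=3,interpolation=2)[:,:,::-1])
    P=cloud(f);g=cv2.cvtColor(f["frame"],cv2.COLOR_RGB2GRAY)
    d=np.hypot(P[...,0]-AX[0],P[...,1]-AX[1])
    t=(abs(P[...,2]-.105)<.006)&(d<.122)&(g>60)
    n_,lab,st,ce=cv2.connectedComponentsWithStats(t.astype(np.uint8));i=1+np.argmax(st[1:,4])
    rc=cv2.minAreaRect(P[lab==i][:,:2].astype(np.float32));v=np.array(rc[0])-AX[:2]
    print(n,"sink",st[i][4],rc,np.hypot(*v),"joint by centre",np.degrees(np.arctan2(v[1],v[0]))-np.degrees(YAW)-90)
E
python3 look.py 2
```

```text
[ 0.4902 -0.1805  0.0643] [-2.   2.2  8.3] 4.3667 tcp r 0.1521055203373398 fix ang -99.99717654962888
scene sink 355 ((0.6586203575134277, -0.03143227472901344), (0.06054660677909851, 0.07522550225257874), 41.38262176513672) 0.07280757034721141 joint by centre -11.056487962058839
side sink 206 ((0.6603667140007019, -0.027698181569576263), (0.060123033821582794, 0.07525014877319336), 41.76759719848633) 0.07658785631877803 joint by centre -9.795072543632841
```

View pics/scene2.png

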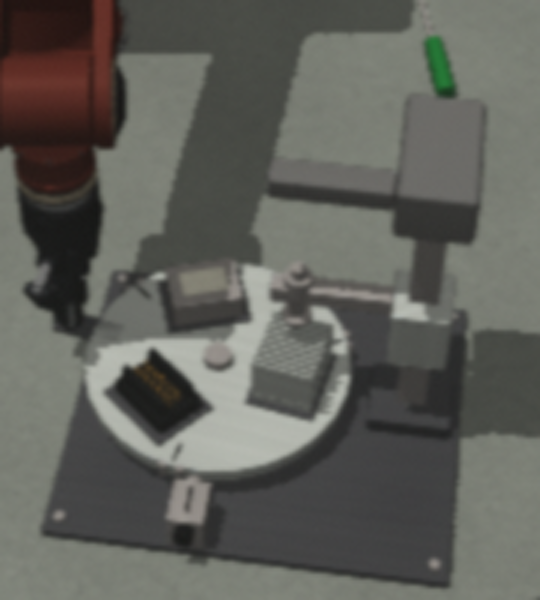

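Call:
carry_out(moves=[[[0, 0, -0.6, 0.2, -0.01, 0, -1], [0, 0, -0.6, 0.2, -0.01, 0, -1], [0, 0, -0.4, 0.14, -0.01, 0, -1], [0, 0, -0.2, 0.07, 0, 0, -1], [0, 0, -0.2, 0.07, 0, 0, -1], [0, 0, 0, 0, 0, 0, -1], [0, 0, 0, 0, 0, 0, -1], [0, 0, 0, 0, 0, 0, -1]]])

```text
time: 5.13
tool_pos: [0.5092, -0.1985, 0.0643]
tool_rot: [0.0, 0.939, -0.343, 0.002]
contact_force: [0.6, -1.3, 5.6]
gripper_width: 0.288
```

```bash
python3 look.py 3
```

```text
[ 0.5092 -0.1985  0.0643] [ 0.6 -1.3  5.6] 5.1333 tcp r 0.1522666216990056 fix ang -90.12191239838157
scene sink 316 ((0.6501909494400024, -0.022731442004442215), (0.059572383761405945, 0.0744122862815857), 51.52242660522461) 0.07311768170906618 joint by centre -1.5354653881213665
side sink 241 ((0.6532779932022095, -0.022015076130628586), (0.060044918209314346, 0.07845301181077957), 51.092952728271484) 0.07566458983987996 joint by centre -2.988160860379793
```

View pics/scene3.png

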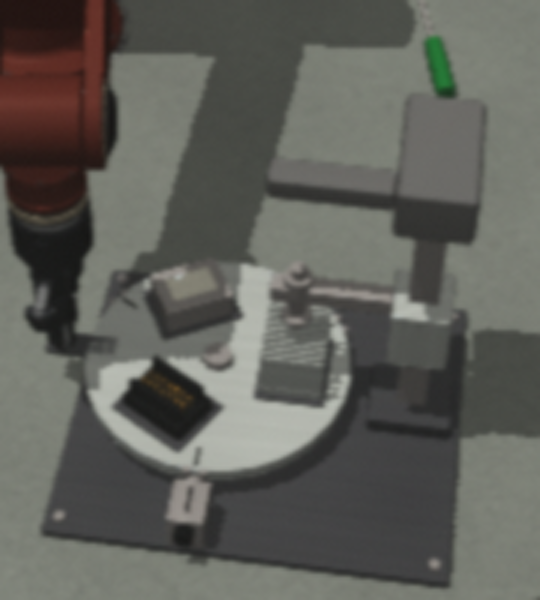

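View pics/side3.png

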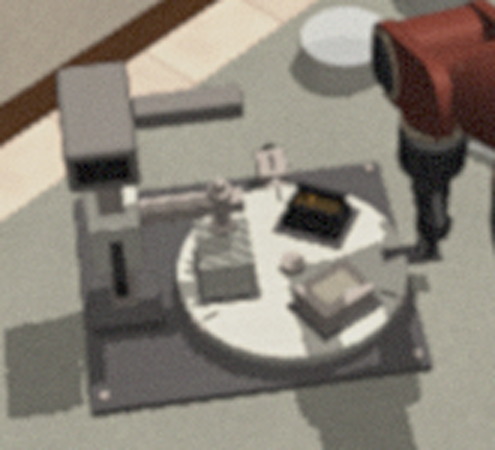

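Call:
carry_out(moves=[[[0, 0, 0, 0, 0, 0, 1], [0, 0, 0, 0, 0, 0, 1], [0, 0, 0, 0, 0, 0, 1], [0, 0, 0, 0, 0, 0, 1], [0, 0, 0, 0, 0, 0, 1], [0, 0, 0, 0, 0, -0.4, 1], [0, 0, 0, 0, 0, -0.8, 1], [0, 0, 0, 0, 0, -0.8, 1]]])

```text
time: 5.9
tool_pos: [0.506, -0.1969, 0.1405]
tool_rot: [-0.0, 0.939, -0.343, -0.002]
contact_force: [0.9, 0.6, 0.3]
gripper_width: 0.999
```

Call:
carry_out(moves=[[[0, 0, 0, 0, 0, -0.9, 1], [0, 0, 0, 0, 0, -0.9, 1], [0, 0, 0, 0, 0, -0.9, 1], [0, 0, 0, 0, 0, 0, 1], [0, 0, 0, 0, 0, 0, 1]]])

```text
time: 6.32
tool_pos: [0.5088, -0.1985, 0.2531]
tool_rot: [0.0, 0.939, -0.343, 0.003]
contact_force: [-0.2, -0.3, 0.1]
gripper_width: 1.001
```

```bash
python3 look.py 4; python3 wr.py w2; python3 - <<'E'
from h import *
from plan import *
f=pickle.load(open("w2.pkl","rb"));P=cloud(f)
d=np.hypot(P[...,0]-.508,P[...,1]+.2)
k=(abs(P[...,2]-.102)<.006)&(d<.04);c=np.array(cv2.minEnclosingCircle(P[k][:,:2].astype(np.float32))[0]);print(k.sum(),c,P[k].mean(0))
v=c-AX[:2];print(np.hypot(*v),np.degrees(np.arctan2(v[1],v[0]))+38.15+90)
E
```

```text
[ 0.5088 -0.1985  0.2531] [-0.2 -0.3  0.1] 6.3167 tcp r 0.15246537623766193 fix ang -90.24992568261189
scene sink 315 ((0.6510343551635742, -0.02339024841785431), (0.05974484980106354, 0.0760549008846283), 51.04338073730469) 0.07315708709239842 joint by centre -2.3733097259847113
side sink 247 ((0.6527729034423828, -0.021397888660430908), (0.059753865003585815, 0.07693766802549362), 51.688575744628906) 0.07580120213043122 joint by centre -2.3937126126079704
[ 0.507  -0.1975  0.2485] [[0.765, -0.644, -0.002], [-0.644, -0.765, 0.001], [-0.002, 0.0, -1.0]]
536 [ 0.50756639 -0.19909291] [ 0.50790911 -0.19863555  0.10059756]
0.15370609624112658 -0.46884768098786367
```

View pics/w2.png

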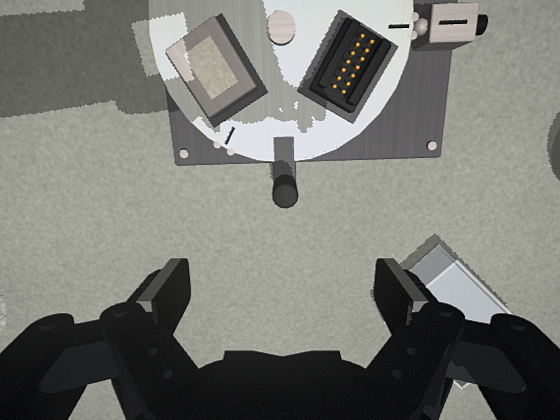

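```bash
python3 - <<'E'
from h import *
from plan import *
for n in ("scene4","side4"):
    f=pickle.load(open(n+".pkl","rb"));P=cloud(f);g=cv2.cvtColor(f["frame"],cv2.COLOR_RGB2GRAY)
    Q=(P-AX)@Rf
    k=(g<45)&(abs(Q[...,1]-.19)<.035)&(Q[...,0]<-.02)&(Q[...,0]>-.13)&(Q[...,2]>.08)&(Q[...,2]<.22)
    q=Q[k];print(n,k.sum(),np.argwhere(k).mean(0) if k.any() else 0)
    if k.any(): print(q.min(0).round(3),q.max(0).round(3),np.median(q,0).round(3), np.percentile(q,[5,95],axis=0).round(3))
    # carriage block & head
    h=(abs(Q[...,2]-.345)<.006)&(abs(Q[...,1]-.19)<.06);print("headtop",Q[h].min(0),Q[h].max(0))
    c=(Q[...,2]>.1)&(Q[...,2]<.25)&(abs(Q[...,1]-.19)<.05)&(abs(Q[...,0])<.045)&(g>90);print("carr",np.percentile(Q[c],[3,50,97],axis=0).round(3))
    a=(Q[...,2]>.11)&(Q[...,2]<.25)&(abs(Q[...,1]-.12)<.025)&(abs(Q[...,0])<.02);print("arm",a.sum(),np.percentile(Q[a],[3,50,97],axis=0).round(3))
f=pickle.load(open("side4.pkl","rb"));cv2.imwrite("pics/s4z.png",cv2.resize(f["frame"][130:260,190:280],None,fx=5,fy=4.5,interpolation=2)[:,:,::-1])
E
```

```text
scene4 0 0
headtop [-0.08877636  0.15310835  0.33900036] [0.04602838 0.22276063 0.34982717]
carr [[-0.024  0.145  0.172]
 [ 0.012  0.177  0.178]
 [ 0.031  0.214  0.187]]
arm 176 [[-0.009  0.097  0.158]
 [ 0.007  0.12   0.174]
 [ 0.013  0.143  0.179]]
side4 45 [210.6 224.4]
[-0.088  0.185  0.13 ] [-0.037  0.196  0.168] [-0.078  0.189  0.159] [[-0.087  0.186  0.138]
 [-0.042  0.194  0.165]]
headtop [-0.09255811  0.15607183  0.33904967] [0.04563498 0.22582275 0.35078565]
carr [[-0.03   0.147  0.117]
 [-0.021  0.183  0.176]
 [ 0.023  0.217  0.193]]
arm 133 [[-0.012  0.096  0.159]
 [-0.004  0.12   0.175]
 [ 0.011  0.143  0.181]]
```

View pics/s4z.png

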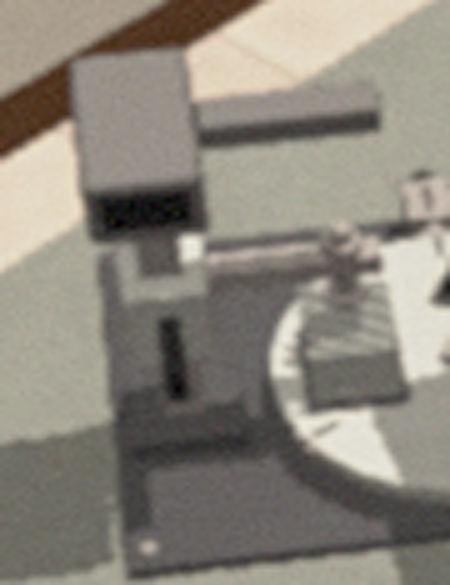

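```bash
cat >> plan.py <<'E'
def tilt(deg):
    t=np.radians(deg);z=Rf@np.array([np.sin(t),0,-np.cos(t)]);x=Rf@np.array([0,1.,0]);y=np.cross(z,x)
    return R.from_matrix(np.c_[x,y,z])
E
python3 - <<'E'
from plan import *
print(state()['joint_pos'].round(2))
rows(F(-.24,.19,.26),tilt(42),n=24)
E
```

```text
[-0.51 -0.15  1.78 -0.    1.51  0.19]
24 rows; end [0.5321 0.2188 0.2599] rot err deg 0.27
[[-0.27, 0.28, -0.73, -0.26, -0.35, -0.01, 1], [-0.27, 0.28, -0.73, -0.23, -0.36, -0.03, 1], [-0.27, 0.28, -0.73, -0.22, -0.38, -0.04, 1], [-0.27, 0.28, -0.73, -0.18, -0.39, -0.05, 1], [-0.27, 0.28, -0.73, -0.16, -0.4, -0.07, 1], [-0.27, 0.28, -0.73, -0.13, -0.4, -0.08, 1], [-0.27, 0.28, -0.73, -0.11, -0.41, -0.1, 1], [-0.27, 0.28, -0.73, -0.07, -0.42, -0.1, 1]]
[[-0.27, 0.28, -0.73, -0.05, -0.41, -0.12, 1], [-0.27, 0.28, -0.73, -0.01, -0.42, -0.13, 1], [-0.27, 0.28, -0.73, 0.01, -0.41, -0.14, 1], [-0.27, 0.28, -0.73, 0.04, -0.41, -0.14, 1], [-0.27, 0.28, -0.73, 0.08, -0.4, -0.16, 1], [-0.27, 0.28, -0.73, 0.1, -0.39, -0.16, 1], [-0.27, 0.28, -0.73, 0.13, -0.37, -0.17, 1], [-0.27, 0.28, -0.73, 0.15, -0.37, -0.17, 1]]
[[-0.27, 0.28, -0.73, 0.19, -0.35, -0.18, 1], [-0.27, 0.28, -0.73, 0.21, -0.33, -0.18, 1], [-0.27, 0.28, -0.73, 0.24, -0.32, -0.18, 1], [-0.27, 0.28, -0.73, 0.26, -0.3, -0.18, 1], [-0.27, 0.28, -0.73, 0.28, -0.27, -0.19, 1], [-0.27, 0.28, -0.73, 0.3, -0.25, -0.18, 1], [-0.27, 0.28, -0.73, 0.33, -0.23, -0.18, 1], [-0.27, 0.28, -0.73, 0.34, -0.2, -0.18, 1]]
```

Call:
carry_out(moves=[[[-0.27, 0.28, -0.73, -0.26, -0.35, -0.01, 1], [-0.27, 0.28, -0.73, -0.23, -0.36, -0.03, 1], [-0.27, 0.28, -0.73, -0.22, -0.38, -0.04, 1], [-0.27, 0.28, -0.73, -0.18, -0.39, -0.05, 1], [-0.27, 0.28, -0.73, -0.16, -0.4, -0.07, 1], [-0.27, 0.28, -0.73, -0.13, -0.4, -0.08, 1], [-0.27, 0.28, -0.73, -0.11, -0.41, -0.1, 1], [-0.27, 0.28, -0.73, -0.07, -0.42, -0.1, 1]]])

```text
time: 7.13
tool_pos: [0.515, -0.058, 0.2508]
tool_rot: [0.121, 0.987, -0.091, 0.057]
contact_force: [-0.0, -0.5, -0.4]
gripper_width: 0.999
```

Call:
carry_out(moves=[[[-0.27, 0.28, -0.73, -0.05, -0.41, -0.12, 1], [-0.27, 0.28, -0.73, -0.01, -0.42, -0.13, 1], [-0.27, 0.28, -0.73, 0.01, -0.41, -0.14, 1], [-0.27, 0.28, -0.73, 0.04, -0.41, -0.14, 1], [-0.27, 0.28, -0.73, 0.08, -0.4, -0.16, 1], [-0.27, 0.28, -0.73, 0.1, -0.39, -0.16, 1], [-0.27, 0.28, -0.73, 0.13, -0.37, -0.17, 1], [-0.27, 0.28, -0.73, 0.15, -0.37, -0.17, 1]]])

```text
time: 7.8
tool_pos: [0.5233, 0.0802, 0.2549]
tool_rot: [0.231, 0.952, 0.167, 0.111]
contact_force: [-0.0, 0.2, 0.2]
gripper_width: 0.998
```

Call:
carry_out(moves=[[[-0.27, 0.28, -0.73, 0.19, -0.35, -0.18, 1], [-0.27, 0.28, -0.73, 0.21, -0.33, -0.18, 1], [-0.27, 0.28, -0.73, 0.24, -0.32, -0.18, 1], [-0.27, 0.28, -0.73, 0.26, -0.3, -0.18, 1], [-0.27, 0.28, -0.73, 0.28, -0.27, -0.19, 1], [-0.27, 0.28, -0.73, 0.3, -0.25, -0.18, 1], [-0.27, 0.28, -0.73, 0.33, -0.23, -0.18, 1], [-0.27, 0.28, -0.73, 0.34, -0.2, -0.18, 1]]])

```text
time: 8.47
tool_pos: [0.5319, 0.2188, 0.2584]
tool_rot: [0.323, 0.838, 0.412, 0.155]
contact_force: [-0.1, 0.1, -1.0]
gripper_width: 0.999
```

Call:
carry_out(moves=[[[0, 0, 0, 0, 0, 0, 1], [0, 0, 0, 0, 0, 0, 1]]])

```text
time: 8.63
tool_pos: [0.5318, 0.2183, 0.2588]
tool_rot: [0.322, 0.839, 0.41, 0.155]
contact_force: [-0.1, -0.8, -0.4]
gripper_width: 1.002
```

```bash
python3 wr.py w3; python3 - <<'E'
from h import *
from plan import *
p,r=cur();print("fix",((p-AX)@Rf).round(4),"rot err",(r.inv()*tilt(42)).as_rotvec(degrees=True).round(1),state()['joint_pos'].round(2))
f=pickle.load(open("w3.pkl","rb"));P=cloud(f);Q=(P-AX)@Rf;g=cv2.cvtColor(f["frame"],cv2.COLOR_RGB2GRAY)
k=(abs(Q[...,1]-.19)<.03)&(Q[...,0]<-.035)&(Q[...,0]>-.1)&(Q[...,2]>.1)&(Q[...,2]<.22)
print(k.sum(),np.argwhere(k).mean(0),np.percentile(Q[k],[1,5,50,95,99],axis=0).round(4),"g",np.median(g[k]))
E
```

```text
[0.5318 0.2183 0.2588] [[0.615, 0.589, 0.524], [0.788, -0.456, -0.413], [-0.004, 0.668, -0.745]]
fix [-0.2395  0.1894  0.2595] rot err [-0.1  0.1  0.2] [ 0.57 -0.2   1.92 -0.73  1.23 -0.15]
483 [229.89440994 282.50517598] [[-0.0856  0.1843  0.1296]
 [-0.0853  0.1845  0.1322]
 [-0.0835  0.1912  0.156 ]
 [-0.0419  0.1968  0.159 ]
 [-0.0367  0.1973  0.1592]] g 38.0
```

View pics/w3.png

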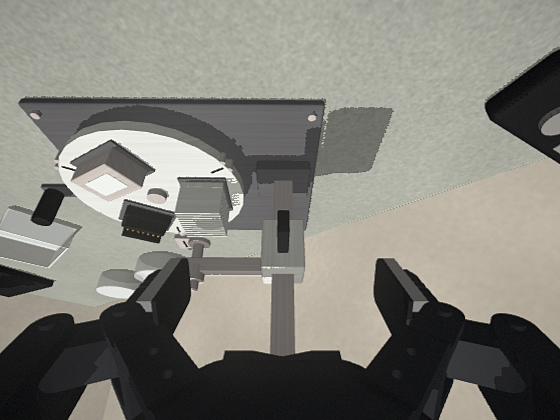

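```bash
python3 - <<'E'
from plan import *
rows(F(-.0495,.1908,.1305),tilt(42),n=7)
E
```

```text
7 rows; end [0.6824 0.1017 0.1305] rot err deg 0.18
[[0, 0, 0.01, 0.01, 0.2, 0.8, 1], [0, 0, 0.01, 0, 0.19, 0.79, 1], [0, 0, 0.01, 0.01, 0.2, 0.8, 1], [0, 0, 0.01, 0, 0.2, 0.79, 1], [0, 0, 0.01, 0.01, 0.2, 0.8, 1], [0, 0, 0.01, 0, 0.19, 0.8, 1], [0, 0, 0.01, 0.01, 0.2, 0.79, 1]]
```

Call:
carry_out(moves=[[[0, 0, 0.03, 0.01, 0.2, 0.8, 1], [0, 0, 0.03, 0.01, 0.2, 0.8, 1], [0, 0, 0, 0, 0.2, 0.8, 1], [0, 0, 0, 0, 0.2, 0.8, 1], [0, 0, 0, 0.01, 0.2, 0.8, 1], [0, 0, 0, 0, 0.18, 0.72, 1], [0, 0, 0, 0, 0.12, 0.5, 1], [0, 0, 0, 0, 0.08, 0.33, 1]]])

```text
time: 9.35
tool_pos: [0.6829, 0.0992, 0.1308]
tool_rot: [0.322, 0.841, 0.406, 0.156]
contact_force: [-0.3, 1.1, 0.7]
gripper_width: 0.997
```

Call:
carry_out(moves=[[[0, 0, 0, 0, 0, 0, 1], [0, 0, 0, 0, 0, 0, 1]]])

```text
time: 9.52
tool_pos: [0.6826, 0.1015, 0.133]
tool_rot: [0.322, 0.841, 0.407, 0.157]
contact_force: [-0.2, -0.1, 0.3]
gripper_width: 1.005
```

```bash
python3 wr.py w4; python3 - <<'E'
from h import *
from plan import *
p,r=cur();print("fix",((p-AX)@Rf).round(4),"rot err",(r.inv()*tilt(42)).as_rotvec(degrees=True).round(1),state()['contact_force'].round(1))
E
```

```text
[0.6826 0.1015 0.133 ] [[0.62, 0.583, 0.526], [0.785, -0.462, -0.413], [0.003, 0.668, -0.744]]
fix [-0.0497  0.1916  0.1339] rot err [-0.  -0.1 -0.2] [-0.   0.2 -0.1]
```

View pics/w4.png

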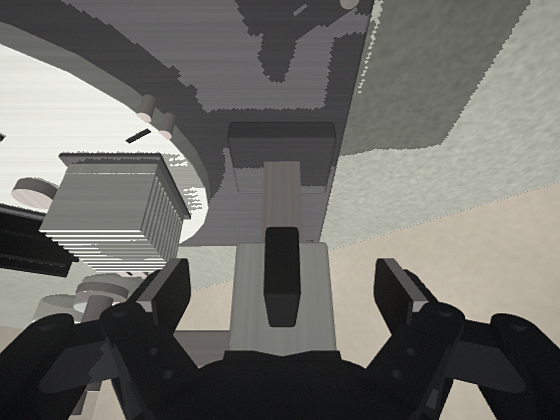

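Call:
carry_out(moves=[[[0, 0, 0, 0, 0, 0, -1], [0, 0, 0, 0, 0, 0, -1], [0, 0, 0, 0, 0, 0, -1], [0, 0, 0, 0, 0, 0, -1], [0, 0, 0, 0, 0, 0, -1], [0, 0, 0, 0, 0, 0, -1], [0, 0, 0, 0, 0, 0, -1], [0, 0, 0, 0, 0, 0, -1]]])

```text
time: 10.23
tool_pos: [0.682, 0.1019, 0.1331]
tool_rot: [0.322, 0.84, 0.407, 0.157]
contact_force: [-4.7, 0.2, 2.5]
gripper_width: 0.157
```

```bash
python3 wr.py w5; python3 - <<'E'
from h import *
from plan import *
p,r=cur();print("fix",((p-AX)@Rf).round(4),state()['contact_force'].round(1),state()['gripper_width'])
f=pickle.load(open("w5.pkl","rb"));P=cloud(f);Q=(P-AX)@Rf;g=cv2.cvtColor(f["frame"],cv2.COLOR_RGB2GRAY)
# foot pad / sink top
for nm,a,b in (("sink",.09,.112),("foot",.115,.14)):
  k=(abs(Q[...,1]-.075)<.04)&(abs(Q[...,0])<.04)&(Q[...,2]>a)&(Q[...,2]<b);print(nm,k.sum(),np.percentile(Q[k],[2,50,98],axis=0).round(4))
E
```

```text
[0.682  0.1019 0.1331] [[0.619, 0.583, 0.525], [0.785, -0.461, -0.413], [0.001, 0.668, -0.744]]
fix [-0.05    0.1908  0.1331] [-5.9 -0.5  3.4] 0.1571679010946225
sink 6307 [[-0.0348  0.047   0.0907]
 [-0.0197  0.0794  0.1028]
 [ 0.0338  0.1058  0.1044]]
foot 1006 [[-0.015   0.0641  0.1283]
 [-0.0069  0.0802  0.1337]
 [ 0.009   0.0902  0.1395]]
```

View pics/w5.png

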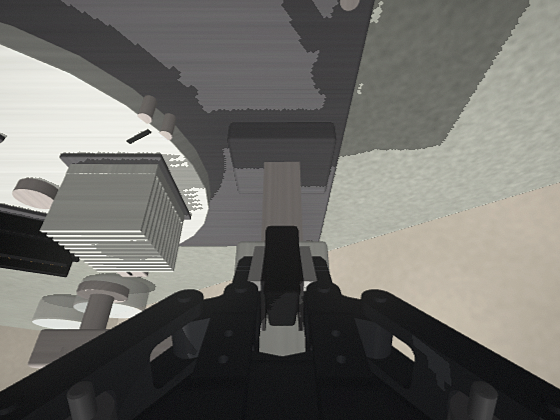

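Call:
carry_out(moves=[[[0, 0, 0, 0, -0.042, 0.046, -1], [0, 0, 0, 0, -0.083, 0.093, -1], [0, 0, 0, 0, -0.083, 0.093, -1], [0, 0, 0, 0, -0.083, 0.093, -1], [0, 0, 0, 0, -0.042, 0.046, -1], [0, 0, 0, 0, 0, 0, -1], [0, 0, 0, 0, 0, 0, -1], [0, 0, 0, 0, 0, 0, -1]]])

```text
time: 10.95
tool_pos: [0.682, 0.102, 0.1123]
tool_rot: [0.321, 0.84, 0.407, 0.157]
contact_force: [-3.7, -1.4, -2.9]
gripper_width: 0.152
```

```bash
cat > chk.py <<'E'
import sys,os
os.system("python3 wr.py "+sys.argv[1])
from h import *
from plan import *
p,r=cur();print("fix",((p-AX)@Rf).round(4),state()['contact_force'].round(1),state()['gripper_width'],state()['time'])
f=pickle.load(open(sys.argv[1]+".pkl","rb"));P=cloud(f);Q=(P-AX)@Rf;g=cv2.cvtColor(f["frame"],cv2.COLOR_RGB2GRAY)
for nm,x0,x1,y,dy,a,b in (("sink",-.04,.04,.075,.04,.09,.108),("foot",-.03,.03,.075,.02,.107,.14),("tab",-.1,-.035,.191,.008,.07,.2),("block",-.036,-.024,.191,.035,.06,.22),("bar",-.02,.02,.125,.02,.1,.2)):
  k=(abs(Q[...,1]-y)<dy)&(Q[...,0]>x0)&(Q[...,0]<x1)&(Q[...,2]>a)&(Q[...,2]<b)
  if k.any(): print(nm,k.sum(),np.percentile(Q[k],[2,50,98],axis=0).round(4).tolist())
E
python3 chk.py w6
```

```text
[0.682  0.102  0.1123] [[0.619, 0.584, 0.525], [0.785, -0.462, -0.413], [0.001, 0.668, -0.744]]
fix [-0.0501  0.1908  0.1123] [-3.9 -1.7 -2. ] 0.15685229565078607 11.0
sink 5710 [[-0.035, 0.0472, 0.0905], [-0.0274, 0.0842, 0.1023], [0.0324, 0.1058, 0.1043]]
foot 2213 [[-0.0147, 0.0576, 0.108], [-0.0072, 0.0783, 0.1215], [0.0047, 0.0899, 0.1395]]
tab 3764 [[-0.0855, 0.1834, 0.1092], [-0.0839, 0.1911, 0.1307], [-0.0412, 0.1986, 0.1436]]
block 2026 [[-0.0326, 0.1645, 0.0885], [-0.0295, 0.1905, 0.1397], [-0.0277, 0.2169, 0.15]]
bar 330 [[-0.0156, 0.1051, 0.1004], [-0.0096, 0.1212, 0.1428], [0.0154, 0.1282, 0.1499]]
```

View pics/w6.png

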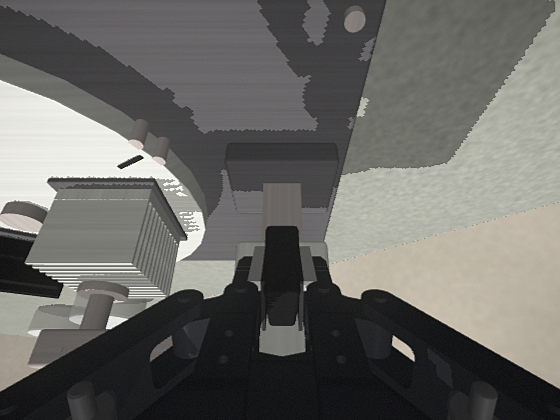

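Call:
carry_out(moves=[[[0, 0, 0, 0, -0.042, 0.046, -1], [0, 0, 0, 0, -0.042, 0.046, -1], [0, 0, 0, 0, -0.042, 0.046, -1], [0, 0, 0, 0, -0.042, 0.046, -1], [0, 0, 0, 0, -0.042, 0.046, -1], [0, 0, 0, 0, -0.042, 0.046, -1], [0, 0, 0, 0, 0, 0, -1], [0, 0, 0, 0, 0, 0, -1]]])

```text
time: 11.67
tool_pos: [0.6821, 0.102, 0.099]
tool_rot: [0.322, 0.84, 0.407, 0.157]
contact_force: [-10.1, -2.0, 5.8]
gripper_width: 0.153
```

```bash
python3 chk.py w7;python3 look.py 7
```

```text
[0.6821 0.102  0.099 ] [[0.62, 0.583, 0.525], [0.785, -0.461, -0.414], [0.001, 0.669, -0.743]]
fix [-0.05    0.1909  0.099 ] [-11.6  -2.4   6. ] 0.156455814699491 11.7167
sink 5602 [[-0.0351, 0.0472, 0.0904], [-0.032, 0.083, 0.1013], [0.021, 0.1059, 0.1067]]
foot 2377 [[-0.0141, 0.0556, 0.1075], [-0.0095, 0.0729, 0.1231], [0.0038, 0.0894, 0.1382]]
tab 3758 [[-0.0856, 0.1834, 0.0959], [-0.0839, 0.1908, 0.1174], [-0.0418, 0.1986, 0.13]]
block 2027 [[-0.0317, 0.1645, 0.0752], [-0.0295, 0.1906, 0.1265], [-0.0277, 0.2169, 0.1367]]
bar 320 [[-0.016, 0.1051, 0.1002], [-0.0096, 0.1214, 0.1299], [0.0086, 0.1281, 0.1368]]
[0.6821 0.102  0.099 ] [-11.6  -2.4   6. ] 11.7167 tcp r 0.19730765647974083 fix ang 104.68755914384636
scene sink 238 ((0.6595696210861206, -0.03056284412741661), (0.06074938178062439, 0.04896033927798271), 49.75400161743164) 0.07409426750947792 joint by centre -11.027078499506246
side sink 1 ((0.6599262356758118, -0.06286826729774475), (0.0, 0.0), 0.0) 0.05868690546041135 joint by centre -35.89526270328775
```

View pics/w7.png

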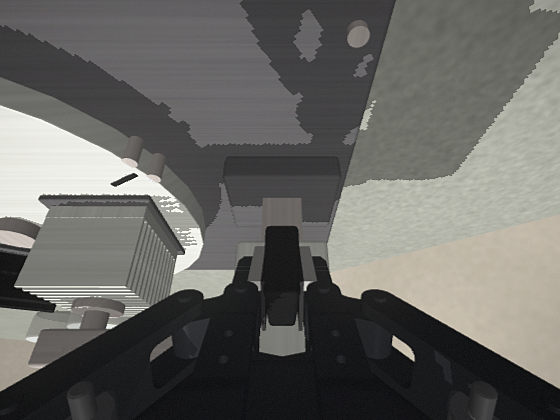

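Call:
carry_out(moves=[[[0, 0, 0, 0, 0, 0, -0.6], [0, 0, 0, 0, 0, 0, -0.2], [0, 0, 0, 0, 0, 0, 0.4], [0, 0, 0, 0, 0, 0, 1], [0, 0, 0, 0, 0, 0, 1], [0, 0, 0, 0, 0, 0, 1], [0, 0, 0, 0, 0, 0, 1]]])

```text
time: 12.4
tool_pos: [0.683, 0.1027, 0.0985]
tool_rot: [0.322, 0.84, 0.407, 0.158]
contact_force: [0.2, -0.6, -0.1]
gripper_width: 0.996
```

```bash
python3 chk.py w8
```

```text
[0.683  0.1027 0.0985] [[0.618, 0.583, 0.527], [0.786, -0.461, -0.412], [0.003, 0.669, -0.743]]
fix [-0.0497  0.1919  0.0985] [-0.2 -0.7  0.1] 1.0049210717888932 12.45
sink 4758 [[-0.0351, 0.047, 0.0905], [-0.0333, 0.0779, 0.101], [-0.0028, 0.1058, 0.1066]]
foot 535 [[-0.0151, 0.0636, 0.1071], [-0.0084, 0.0766, 0.1098], [-0.0, 0.0871, 0.1153]]
tab 3332 [[-0.0856, 0.1843, 0.0956], [-0.0841, 0.191, 0.1155], [-0.0407, 0.1975, 0.124]]
block 8127 [[-0.031, 0.1644, 0.0772], [-0.0295, 0.1916, 0.1149], [-0.0278, 0.2171, 0.135]]
bar 522 [[-0.0111, 0.131, 0.1215], [-0.0096, 0.14, 0.127], [-0.0083, 0.1449, 0.1368]]
```

View pics/w8.png

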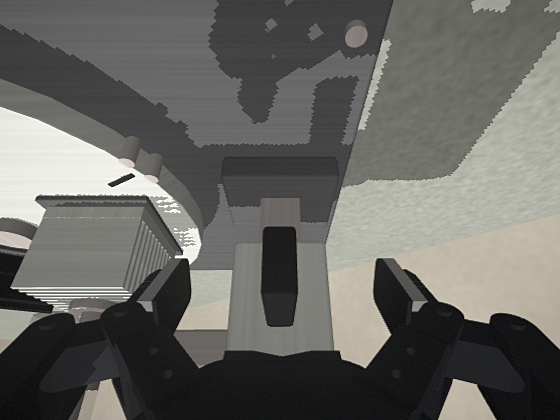

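Call:
carry_out(moves=[[[0, 0, 0, 0, 0, -0.4, 1], [0, 0, 0, 0, 0, -0.8, 1], [0, 0, 0, 0, 0, -0.8, 1], [0, 0, 0, 0, 0, -0.8, 1], [0, 0, 0, 0, 0, -0.8, 1], [0, 0, 0, 0, -0.2, -0.7, 1], [0, 0, 0, 0, -0.2, -0.4, 1], [0, 0, 0, 0, 0, 0, 1]]])

```text
time: 13.12
tool_pos: [0.574, 0.1898, 0.2307]
tool_rot: [0.321, 0.84, 0.408, 0.161]
contact_force: [0.0, -0.0, -1.1]
gripper_width: 1.003
```

Call:
carry_out(moves=[[[0, 0, 0, 0, 0, 0, 1], [0, 0, 0, 0, 0, 0, 1], [0, 0, 0, 0, 0, 0, 1]]])

```text
time: 13.37
tool_pos: [0.5745, 0.1865, 0.2262]
tool_rot: [0.322, 0.84, 0.407, 0.157]
contact_force: [-0.2, -0.9, -0.5]
gripper_width: 1.001
```

```bash
python3 chk.py w9; python3 look.py 9; python3 - <<'E'
from h import *
from plan import *
f=pickle.load(open("w9.pkl","rb"));P=cloud(f);Q=(P-AX)@Rf
k=(abs(Q[...,1]-.191)<.012)&(Q[...,0]>-.1)&(Q[...,0]<-.08)&(Q[...,2]>.07)&(Q[...,2]<.2)
print("tab end",k.sum(),Q[k].min(0),Q[k].max(0))
k=(abs(Q[...,2]-.103)<.006)&(abs(Q[...,0])<.06)&(abs(Q[...,1]-.075)<.06);print("sink",cv2.minAreaRect(Q[k][:,:2].astype(np.float32)))
for n in("scene","side"):
  a=pickle.load(open(n+"0.pkl","rb"))["frame"].astype(int);b=pickle.load(open(n+"9.pkl","rb"))["frame"].astype(int)
  print(n)
  cv2.imwrite(f"pics/{n}9full.png",b[:,:,::-1])
E
```

```text
[0.5745 0.1865 0.2262] [[0.619, 0.583, 0.525], [0.785, -0.461, -0.413], [0.001, 0.668, -0.744]]
fix [-0.1868  0.1908  0.2262] [-0.  -0.9 -0.8] 1.0008389630836372 13.4167
sink 1600 [[-0.035, 0.0468, 0.0906], [-0.0222, 0.0811, 0.1026], [0.0271, 0.1056, 0.1062]]
foot 758 [[-0.0139, 0.0563, 0.1079], [-0.0097, 0.0771, 0.1262], [0.0061, 0.0937, 0.1395]]
tab 672 [[-0.0856, 0.1842, 0.0955], [-0.0832, 0.1907, 0.1224], [-0.0379, 0.1973, 0.1245]]
block 2176 [[-0.031, 0.1643, 0.0771], [-0.0294, 0.1901, 0.1196], [-0.0261, 0.217, 0.1437]]
bar 743 [[-0.0111, 0.1053, 0.104], [-0.0093, 0.1246, 0.1352], [0.0063, 0.1441, 0.1413]]
[0.5745 0.1864 0.2262] [-0.  -0.9 -0.8] 13.4167 tcp r 0.26700668578205544 fix ang 134.38278528330346
scene sink 219 ((0.6602281332015991, -0.0309283547103405), (0.05965881794691086, 0.04830402135848999), 51.56768798828125) 0.0743570048979463 joint by centre -11.57192626388499
side sink 71 ((0.6513814926147461, -0.02032667025923729), (0.06101718172430992, 0.03473331779241562), 54.61091232299805) 0.07573108316856594 joint by centre -1.066822408519215
tab end 373 [-0.08621638  0.18417358  0.09431976] [-0.08002671  0.19732804  0.12444064]
sink ((-0.0011677145957946777, 0.07564860582351685), (0.060680847615003586, 0.06912849843502045), 89.54817962646484)
scene
side[ WARN:0@0.353] global loadsave.cpp:1063 imwrite_ Unsupported depth image for selected encoder is fallbacked to CV_8U.
```

View pics/w9.png

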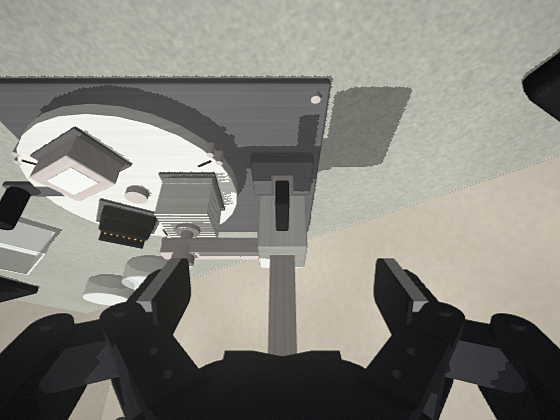

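View pics/scene9full.png

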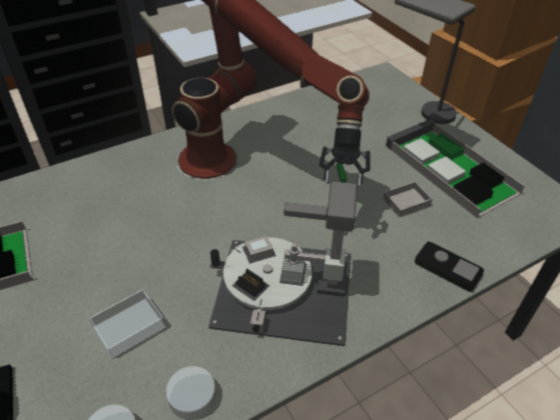

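```bash
python3 -c "
from plant import ticket,state
print(state()['joint_vel'].round(3)); print(ticket.job_done())"
```

```text
[ 0.004 -0.005 -0.002  0.002  0.001  0.   ]
the job is handed in; nothing more can be done
None
```

I turned the table about 36° by its knob into the detent, then released it. I then took the tab from -x at a 42° tilt, slid the carriage down until the foot pressed on the heat sink, opened the gripper, backed off and handed the job in at about 13.5 s. No verdict was reported.

**Last checks**
- **Table:** the wrist view before the tab grasp showed the spring ball between its two rim pins. After I let go of the tab, the wrist view put the heat sink within about 1° of joint 0, at (-1, 76) mm in the fixture frame.
- **Carriage and foot:** the tab stood at about 110 mm after release, so the carriage is at about 60 mm and the foot is pushed in about 10 mm. By the given spring rate that is about 6.5 N. I worked this out from the position; I had no direct reading of the foot force.
- **Robot and bystanders:** the gripper was open and clear, with about zero contact force. The tub and tray looked unmoved in the scene image. The screwdriver was partly hidden by the gripper, but what showed of it was in its old place.

**What disagreed**
- **Fixture yaw:** I measured about -38° (-0.67 rad), outside the stated -0.5 to -0.1 rad. The base plate, the readout head and the table circle all agreed on it, so I used the measured value.
- **Scene and side cameras:** their centre readings for the heat sink were off, by up to about 12°, after the carriage came down, because the gauge partly hid it. I relied on the wrist view and the sink's edge direction instead.

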